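# Set the length stop of a strip cutter to a pattern block

### The job

Set the length stop of the strip cutter to the wooden pattern block that lies in its channel: back off the wing screw, slide the stop collar along its rod so that the finger pushes the block fully home against the cutter's closed blade and bears on it snugly but gently, as from a light finger's push, then do the wing screw up firmly again so that the stop stays there. Do not force the collar while it is clamped, and leave the block in the channel and the things around it alone.

Things in the scene. Friction and masses are not known exactly. Their poses are not given: they have to be found in the camera images.
- strip_cutter: Bench cutter for craft strips, fixed to the worktop: plywood board 150 x 270 x 15 mm (x, y, z), origin under its centre, x away from the robot, y along the channel, the blade at the -y end, z up. Behind the channel a 12 mm hexagon steel rod runs along y, its axis at x = +35, z = 58 mm, between pillars at y = -80 and +120 mm. The blade's lever with its black grip points to -x, up to 95 mm high.
- channel_end (a point): Point on the channel's centre line, on its floor (25 mm to -x of the cutter's origin, 60 to -y, 20 up). The channel is 42 mm wide between a fence 45 mm high (+x side) and a low front lip. Here it ends at the upright closed steel blade, whose face looks to +y. The cutting head is bolted through slots: the face lies anywhere from 12 mm before to 12 mm past this point; find it by feel.
- stop_collar: Dark steel stop collar on the rod, 36 mm diameter, 26 mm long, origin on the rod's axis at mid length, axes parallel to the cutter's. It can only slide along y (between y = +95 and -20 mm in the cutter's frame), with about 2 N of drag when loose; clamped it does not give under 20 N. An arm reaches from it to -x over the fence and carries the stop finger.
- finger_face (a point): Middle of the stop finger's face that looks to -y, towards the block: 60 mm to -x, 5 mm to -y and 25 mm below the collar's origin. The finger is 14 mm wide, 10 mm thick and ends 2 mm above the channel floor. It touches the block when the block's origin is 31 mm to -y of this point.
- wing_screw (a joint): Angle (rad) of the wing screw upright on top of the collar, right-hand thread; grows counterclockwise seen from above. 0: its foot just touches the rod. Negative: clamped, the collar firmly held from -0.45 down; at -1.25 it turns no further. Positive: backed off, collar free. The thread drags with about 0.15 N m, so it stays where it is left. Starts between -1.0 and -0.65.
- wing_grip (a point): Middle of the wing of the wing screw, on its axis, 41.5 mm above the rod's axis; moves with the collar. The steel wing is an upright blade 8 mm thick, 50 mm long over its round ears, from 12 mm below to 13 mm above this point. x runs along the wing, y across its thickness, z up. Below it: hub of 15 mm diameter from 11 mm below, collar top from 21 mm below.
- pattern_block: Loose pine block 38 x 62 x 19 mm (x, y, z), about 40 g, the pattern for the length; origin at the centre of its underside. It lies in the channel between finger and blade, long side along the channel, with 4 mm of play across; at first it touches neither.
- offcut_flat: bystander: loose pine offcut 35 x 90 x 12 mm on the worktop in front of the cutter (towards the robot); origin under its centre
- offcut_small: bystander: loose pine offcut 19 x 45 x 19 mm on the worktop in front of the cutter; origin under its centre
- tape_roll: bystander: roll of masking tape lying flat behind the cutter, 103 mm diameter, 24 mm high; origin under its centre
Things that resemble listed ones, but are neither listed nor needed, are in the scene too. Of the things that look like the pattern_block, the middle-sized one is meant.

How it is judged (in metres and radians):
On the way, in this order (a step that is already met when the one before it is completed fails the run):
1. the wing screw is backed off (0.1 rad or more past the point where its foot leaves the rod) with the collar still within 4 mm of where it was (value of joint wing_screw above 0.1 rad and distance of stop_collar from where it was at the start of the episode below 0.004 m), for 0.2 s.
2. with the wing screw still loose, the collar's finger bears on the block with more than 3 N and the block is up at the blade (contact force between stop_collar and pattern_block above 3 N and value of joint wing_screw above 0 rad and y of pattern_block in the frame of strip_cutter below -0.0155 m), for 0.25 s.
At the end, for the whole second after the job is handed in: the wing screw is tight again (at least 0.45 rad past the point where its foot meets the rod), the finger stands within 1.5 mm of the block's end, the block lies flat in the channel up at the blade, and all is released and at rest (value of joint wing_screw below -0.45 rad and y of pattern_block in the frame of stop_collar above -0.0375 m and y of pattern_block in the frame of strip_cutter below -0.0155 m and z of pattern_block in the frame of strip_cutter below 0.022 m and linear speed of stop_collar below 0.003 m/s and linear speed of pattern_block below 0.005 m/s); the robot touches nothing.
It fails at once if the finger presses on the block with more than 15 N (contact force between stop_collar and pattern_block above 15 N).
It fails at once if a bystander is moved by more than 15 mm (distance of any of offcut_flat, offcut_small, tape_roll from where it was at the start of the episode above 0.015 m).
It also fails if it takes over 61 s, if anything falls off the work surface, if the arm or the gripper's body presses on something with over 40 N, if the wrist force passes 120 N, or if a joint passes its speed limit or range.

### The arm

A 7-joint arm with a two-finger parallel gripper is mounted at the origin on a cart in front of the work surface, level with it; the furniture and walls round the work are solid. World frame = base frame: x ahead of the robot, y to its left, z up, the work surface at z = 0. Lengths are in mm, angles in degrees, forces in N, time in s.
With the tool pointing down it reaches from about 400 to 850 mm from the base axis. Payload 10.4 kg.
Tool frame: the origin (TCP) lies at the very end of the fingers, on their centre line; the grasp point (between the pads) lies 19 mm behind it; z points along the fingers, y is the line along which they close (so a half turn about z gives the same grasp; the last joint's range is limited). The gripper opens to 87 mm and grips with 3 to 60 N. Pads are 19 mm wide; open, the fingers measure 117 mm over their backs; the gripper's body (75 mm by 190 mm) begins 51 mm behind the grasp point.
Start: joints at [70.439, 19.034, -3.707, 83.658, 1.238, 77.344, -5.071], TCP at [195.914, -593.523, 222.576] pointing down, gripper open.
Joint ranges: [-148.97, 148.97], [-28.65, 121.19], [-84.17, 76.75], [9.2, 138.47], [-72.65, 252.65], [3.7, 117.97], [-149.18, 149.18]. Speed limits (degrees/s): [127.2, 127.2, 159.86, 159.86, 180, 180, 180].

### API

Orientations are given as [roll, pitch, yaw] about the fixed x, y, z axes, in that order (R = Rz(yaw) Ry(pitch) Rx(roll)).
In Python, from workcell import sense, snapshot, finish_job gives the robot as it stands.
- The arm moves only by the shell command python3 -m handwheel 'ROWS'. ROWS is JSON, a list that holds one entry, the list of rows, each a list of 5 numbers: the shift along the tool's x, y, z in units of 25 mm (1.0 is 25 mm), then the turn about the tool's z in units of 6 degrees (1.0 is 6 degrees), then the finger opening in mm, from 0 to 87. In form: [[[tx, ty, tz, twist, jaw], ...]]. A call has 1 to 20 rows; each row shifts and turns the commanded pose from where the row before left it, along the tool's axes as they then stand; what a row does not reach is not made up. A row lasts 1/12 s, in which the tool goes at most 41.7 mm and 7.16 degrees, less where a joint would pass 70% of its speed; a pose out of reach is approached as far as the arm can. A call is refused whole if a number of a shift passes 1 or a number of a turn 1, either way. A call with a gripper value outside its range is refused whole. The fingers move at their own pace and stop on an object; the grip force is fixed at half the most. Time passes only in rows, so rows that do not move let the fingers close. It gives the time, the measured TCP pose, the force, the opening and the grip force at its end, in the units of the state.
- sense(): the state, without advancing time (a new reading comes with each control period).
- snapshot(name): name is "scene" or "top" or "wrist"; returns a dict with "color" (480x640x3 uint8, red, green, blue), "K" (3x3 intrinsics, pixels), "world_from_camera" (4x4, takes a point from camera to world coordinates). Camera axes: x right, y down, z forward; pixel columns grow to the right and rows downward; lengths in mm; the calibration is good to about 2 mm. The wrist camera is an equidistant fisheye: a pixel r from the principal point sees the ray r / f radians off the axis. A picture is of the moment at which its call begins. There is no depth.
- finish_job(): hands the job in; it is judged then, once.
The state is a dict: "clock": time; "joint_positions": joint angles; "joint_vel": joint speeds; "effort": joint torques, N m; "tool_pos": TCP position; "tcp_rot": TCP orientation; "contact_force": force on the tool from outside, world axes, zero at the start; "torque": the same for the moment, N m; "gripper_width": finger opening in mm; "grip_force": force on a finger pad.
Only numpy, scipy, OpenCV 4.12 (cv2) and the standard library are available. Lean on these libraries where they do the work, as an engineer would, in place of code of your own. Each camera call takes 0.05 s, during which the arm holds its last target. There are 200 camera calls.

## Working session

There is one attempt and no reset: what is moved stays moved. The work goes in short steps, Python scripts to look and compute and a shell command to move; the robot and the scene stay as the last step left them, time stands still between calls to the robot, and variables do not carry over. Pictures are saved under pics/ and viewed, at most 10 in all, crops included, and the job is handed in when it is done.

```bash
mkdir -p pics; ls; python3 - <<'E'
from workcell import sense,snapshot
import cv2,numpy as np
for n in("scene","top"):
    s=snapshot(n); cv2.imwrite(f"pics/{n}0.png",s["color"][:,:,::-1]); np.savez(f"{n}0.npz",**s); print(n,s["K"].tolist(),s["world_from_camera"].round(3).tolist())
print(sense())
E
```

```text
pics
scene [[509.3824641561433, 0.0, 321.4699335422947], [0.0, 509.3824641561433, 243.07023660217308], [0.0, 0.0, 1.0]] [[-0.547, -0.508, 0.666, 4.625], [-0.837, 0.34, -0.428, 76.314], [-0.009, -0.791, -0.611, 618.97], [0.0, 0.0, 0.0, 1.0]]
top [[494.7018343785339, 0.0, 319.86518560248163], [0.0, 494.7018343785339, 243.31557260942478], [0.0, 0.0, 1.0]] [[0.005, -0.995, 0.097, 448.248], [-1.0, -0.005, -0.005, -254.412], [0.005, -0.097, -0.995, 924.277], [0.0, 0.0, 0.0, 1.0]]
{'clock': 0.1, 'joint_positions': array([70.43906854, 19.06867593, -3.70826276, 83.70134425,  1.23603089,
       77.34194628, -5.06884953]), 'joint_vel': array([ 0.0853981 , -0.0790812 ,  0.07925129, -0.1740547 ,  0.06289884,
       -0.00616128,  0.04082637]), 'effort': array([ 2.61481589e-03, -6.24550867e+01,  2.54450395e-02, -3.90716457e+01,
       -6.13144878e-02,  3.67199583e-02,  4.16887065e-05]), 'tool_pos': array([ 195.80464504, -593.17622165,  221.82876336]), 'tcp_rot': array([-1.79927804e+02,  1.28860305e-03,  1.82698001e+01]), 'contact_force': array([ 0.14465285, -0.39139277,  0.32604918]), 'torque': array([ 0.00866893,  0.05119906, -0.0295153 ]), 'grip_force': 0.0, 'gripper_width': 86.99102680664072}
```

View pics/scene0.png

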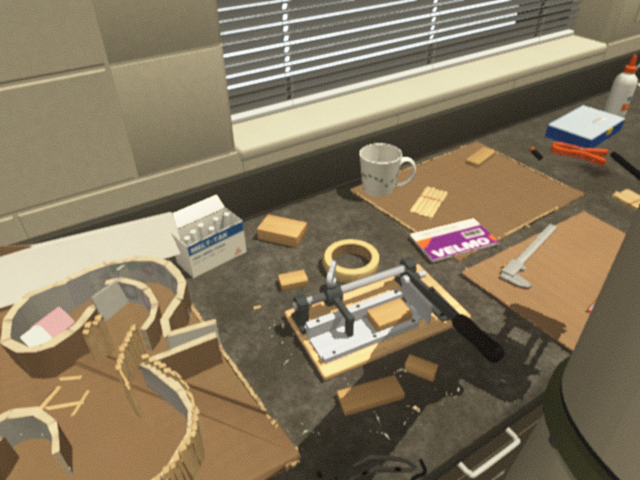

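View pics/top0.png

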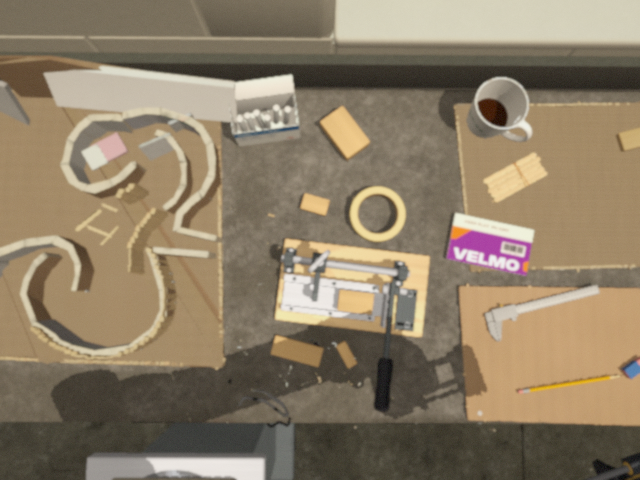

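The top picture shows the cutter at (352,288), with the wing screw at (318,262). Block look-alikes are a large one at (345,132), a small one at (315,204) and the middle-sized one in the channel at (355,302). The offcuts are at (298,350) and (346,355), and the tape at (377,213). I choose the block in the channel and check it in a close crop.

```bash
python3 - <<'E'
import cv2,numpy as np
a=cv2.imread("pics/top0.png")[230:345,265:440]; b=cv2.imread("pics/scene0.png")[240:380,280:480]
a=cv2.resize(a,(800,525),interpolation=cv2.INTER_CUBIC)  # x4.571
cv2.imwrite("pics/c1.png",a)
b=cv2.resize(b,(800,560),interpolation=cv2.INTER_CUBIC);cv2.imwrite("pics/c2.png",b)
E
```

```text
(no output)
```

View pics/c1.png

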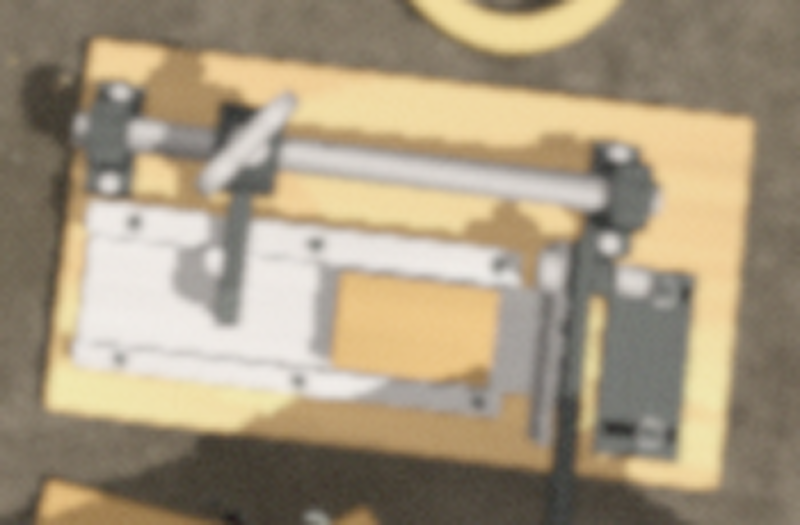

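View pics/c2.png

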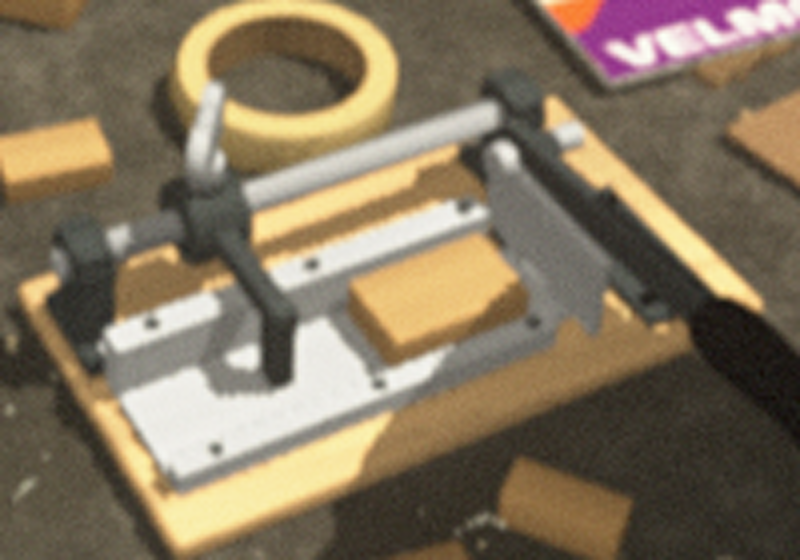

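The crops confirm a single block in the channel at c1 (415,325). The wing runs from (205,187) to (292,97), and the board corners are (92,40), (752,118), (720,490) and (48,408).

```bash
cat > h.py <<'E'
import numpy as np,cv2
from scipy.optimize import least_squares
from workcell import sense,snapshot
def onz(s,uv,z):
    d=s["world_from_camera"][:3,:3]@np.linalg.inv(s["K"])@np.array([*uv,1.]);o=s["world_from_camera"][:3,3]
    return o+d*(z-o[2])/d[2]
def proj(s,P):
    T=np.linalg.inv(s["world_from_camera"]);p=T[:3,:3]@P+T[:3,3];q=s["K"]@p;return q[:2]/q[2]
E
python3 - <<'E'
from h import *
T=dict(np.load("top0.npz"));S=dict(np.load("scene0.npz"))
c=lambda u,v:(u/4.571+265,v/4.571+230)
b=lambda u,v:(u/4+280,v/4+240)
pts=[(75,135,c(92,40)),(75,-135,c(752,118)),(-75,-135,c(720,490)),(-75,135,c(48,408))]
W=np.array([onz(T,p,15)[:2] for *_,p in pts])
L=np.array([p[:2] for p in pts],float)
def f(q):
    R=np.array([[np.cos(q[2]),-np.sin(q[2])],[np.sin(q[2]),np.cos(q[2])]])
    return (L@R.T+q[:2]-W).ravel()
r=least_squares(f,[*W.mean(0),0]);q=r.x;print(q[:2],np.degrees(q[2]),r.fun.round(1))
# scene-cam check of corners (board left c2(22,290), far right (550,97)... )
R=np.array([[np.cos(q[2]),-np.sin(q[2]),0],[np.sin(q[2]),np.cos(q[2]),0],[0,0,1]])
o=np.array([*q[:2],0])
loc=lambda P:R.T@(P-o)
for p in [(75,135,15),(75,-135,15),(-75,-135,15),(-75,135,15)]:
    u=proj(S,R@np.array(p)+o);print(p,(u-[280,240])*4)
e1,e2=[loc(onz(T,c(*p),z)) for p,z in(((292,97),99.5),((205,187),99.5))]
print("wing local",e1,e2,(e1+e2)/2,np.linalg.norm(e1-e2),"world ang",np.degrees(np.arctan2(*(R@(e1-e2))[[1,0]])),"world mid",R@((e1+e2)/2)+o)
for z,p in((76,(248,103)),(76,(222,105)),(76,(275,190)),(58,(110,140)),(58,(620,200)),(39,(332,270)),(39,(500,290)),(39,(490,385)),(39,(332,365))): print(p,loc(onz(T,c(*p),z)))
e=lambda P:None
for p in((212,90),): print("scene wing top",loc(onz(S,b(*p),110)), "mid",loc(onz(S,b(206,130),99.5)))
E
```

```text
[ 456.17321972 -319.89924439] -6.41696490709745 [ 0.6  0.2  0.7 -1.5 -0.2  0.1 -1.1  1.2]
(75, 135, 15) [ 11.87832333 280.29908449]
(75, -135, 15) [550.19381588  88.74281454]
(-75, -135, 15) [764.09670922 297.52096794]
(-75, 135, 15) [175.66930237 543.44588513]
wing local [53.81630117 52.89608301 99.5       ] [17.42063804 80.61376397 99.5       ] [35.61846961 66.75492349 99.5       ] 45.74837846155345 world ang -43.708611917780196 world mid [ 499.02927723 -257.54338241   99.5       ]
(248, 103) [51.59735762 68.75680054 76.        ]
(222, 105) [49.70458173 78.38242006 76.        ]
(275, 190) [20.2963011  54.89075618 76.        ]
(110, 140) [ 32.69474291 119.75250849  58.        ]
(620, 200) [ 32.66822612 -76.96696     58.        ]
(332, 270) [-6.52054806 28.81165797 39.        ]
(500, 290) [ -6.60121417 -37.10568884  39.        ]
(490, 385) [-43.53499681 -37.1322441   39.        ]
(332, 365) [-43.02056063  24.65916936  39.        ]
scene wing top [ 45.33545072  57.35103769 110.        ] mid [36.09402126 64.78375589 99.5       ]
```

```bash
python3 -m handwheel '[[[0.5,-0.28,0,0,60],[0.9,-0.51,0,0,60],[0.9,-0.51,0,0,60],[0.9,-0.51,0,0,60],[0.9,-0.51,0,0,60],[0.9,-0.51,0,0,60],[0.9,-0.51,0,0,60],[0.9,-0.51,0,0,60],[0.9,-0.51,0,0,60],[0.9,-0.51,0,0,60],[0.9,-0.51,0,0,60],[0.9,-0.51,0,0,60],[0.9,-0.51,0,0,60],[0.9,-0.51,0,0,60],[0.9,-0.51,0,0,60],[0.9,-0.51,0,0,60],[0.9,-0.51,0,0,60],[0.6,-0.34,0,0,60],[0,0,0,0,60]]]'; python3 -m handwheel '[[[0,0,0,0.9,50],[0,0,0,0.9,50],[0,0,0,0.9,50],[0,0,0,0.9,50],[0,0,0,0.9,50],[0,0,0,0.9,50],[0,0,0,0.9,50],[0,0,0,0.9,50],[0,0,0,0.9,50],[0,0,0,0.9,50],[0,0,0,0.9,50],[0,0,0,0.4,50],[0,0,0,0,50],[0,0,0,0,50]]]'
```

```text
clock: 1.68
tool_pos: [497.7, -258.2, 222.4]
tcp_rot: [-179.9, -0.1, 18.6]
contact_force: [-0.0, -0.0, -0.6]
gripper_width: 59.9
grip_force: 0.0
clock: 2.85
tool_pos: [494.8, -263.3, 222.5]
tcp_rot: [180.0, 0.0, -43.4]
contact_force: [-0.3, 0.2, 0.6]
gripper_width: 50.1
grip_force: 0.0
```

```bash
python3 -m handwheel '[[[-0.02,-0.14,0.5,0,50],[-0.02,-0.14,0.6,0,50],[0,0,0.6,0,50],[0,0,0.6,0,50],[0,0,0.3,0,50],[0,0,0,0,50],[0,0,0,0,50],[0,0,0,0,50]]]'; python3 - <<'E'
from h import *
s=snapshot("wrist");np.savez("w1.npz",**s);print(s["K"].tolist());print(s["world_from_camera"].round(2).tolist())
cv2.imwrite("pics/w1.png",s["color"][:,:,::-1])
E
```

```text
clock: 3.52
tool_pos: [499.6, -258.0, 158.3]
tcp_rot: [-180.0, -0.1, -43.5]
contact_force: [0.7, 0.2, 1.1]
gripper_width: 50.0
grip_force: 0.0
[[371.64829954431775, 0.0, 314.2379486952401], [0.0, 371.64829954431775, 236.96666929874016], [0.0, 0.0, 1.0]]
[[-0.69, -0.69, -0.21, 558.16], [-0.72, 0.66, 0.2, -312.86], [-0.0, 0.29, -0.96, 320.88], [0.0, 0.0, 0.0, 1.0]]
```

View pics/w1.png

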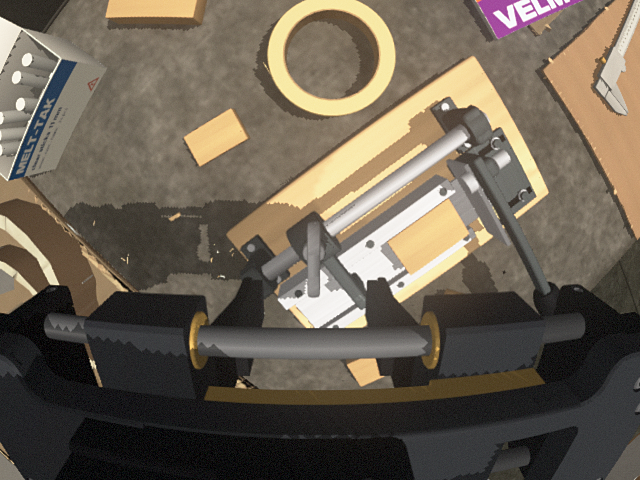

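The wrist view shows the wing as an upright strip from (314,222) to (315,297), on the camera's centre column. It lies along the tool x axis and midway between the fingertips.

```bash
python3 - <<'E'
from h import *
s=dict(np.load("w1.npz"));K=s["K"];T=s["world_from_camera"]
for uv,z in(((314,222),99.5),((315,297),99.5),((314,297),105)):
    d=np.array([(uv[0]-K[0,2])/K[0,0],(uv[1]-K[1,2])/K[1,1]]);r=np.hypot(*d);v=np.array([*(d/r*np.sin(r)),np.cos(r)]) 
    v=T[:3,:3]@v;o=T[:3,3];print(o+v*(z-o[2])/v[2])
st=sense();print(st["tool_pos"],st["tcp_rot"])
E
```

```text
[ 516.3103426  -272.81113516   99.5       ]
[ 478.81084233 -238.04755436   99.5       ]
[ 481.2264604  -239.43892765  105.        ]
[ 499.69341097 -258.02145945  158.45410989] [-1.79975015e+02 -8.15265833e-02 -4.35226796e+01]
```

```bash
python3 -m handwheel '[[[-0.03,0,0.4,0,36],[-0.03,0,0.6,0,36],[0,0,0.6,0,36],[0,0,0.6,0,36],[0,0,0.5,0,36],[0,0,0.3,0,36],[0,0,0.05,0,36],[0,0,0,0,36],[0,0,0,0,36],[0,0,0,0,36]]]'; python3 -m handwheel '[[[0,0,0,0,20],[0,0,0,0,12],[0,0,0,0,10],[0,0,0,0,9],[0,0,0,0,8],[0,0,0,0,0],[0,0,0,0,0],[0,0,0,0,0],[0,0,0,0,0]]]'; python3 -c "
from workcell import sense;print(sense())"
```

```text
clock: 4.4
tool_pos: [498.7, -257.1, 82.2]
tcp_rot: [-180.0, -0.1, -43.5]
contact_force: [0.1, 0.5, -0.6]
gripper_width: 35.6
grip_force: 0.0
clock: 5.15
tool_pos: [498.6, -256.4, 81.5]
tcp_rot: [-180.0, -0.0, -43.5]
contact_force: [2.3, 3.1, -0.1]
gripper_width: 12.9
grip_force: 30.0
{'clock': 5.15, 'joint_positions': array([  35.33901199,   18.80900463,  -14.98602388,  102.24132945,
          5.51283001,   59.61785838, -115.1767644 ]), 'joint_vel': array([ 0.05490279,  0.00652697, -0.0081467 , -0.01633508,  0.09848021,
        0.00757145, -0.03010024]), 'effort': array([ 2.44252995e+00, -5.60820007e+01,  1.55468141e-01, -3.30586588e+01,
        1.23790495e+00,  6.81649279e-01, -3.68654262e-03]), 'tool_pos': array([ 498.64006393, -256.43984808,   81.50951677]), 'tcp_rot': array([-1.79956718e+02, -3.03024915e-02, -4.35058273e+01]), 'contact_force': array([ 2.34983356,  3.13352085, -0.08420188]), 'torque': array([ 0.83340061, -0.80510327, -0.07895582]), 'grip_force': 30.00012516975403, 'gripper_width': 12.941473446276886}
```

The opening is 12.9 mm instead of 8, so the tips are probably on the hub. I open, rise about 9 mm and grip again.

```bash
python3 -m handwheel '[[[0,0,0,0,30],[0,0,0,0,36],[0,-0.02,-0.2,0,36],[0,-0.02,-0.18,0,36],[0,0,0,0,36],[0,0,0,0,20],[0,0,0,0,14],[0,0,0,0,0],[0,0,0,0,0],[0,0,0,0,0],[0,0,0,0,0],[0,0,0,0,0]]]'; python3 -c "
from workcell import sense;print(sense()['torque'])"
```

```text
clock: 6.15
tool_pos: [498.6, -256.2, 90.7]
tcp_rot: [180.0, 0.0, -43.5]
contact_force: [-1.1, -0.5, 0.1]
gripper_width: 7.9
grip_force: 30.0
[-0.01471109  0.11404067  0.01247236]
```

```bash
python3 -m handwheel '[[[0,0,0,-0.4,0],[0,0,0,-0.6,0],[0,0,0,-0.6,0],[0,0,0,-0.6,0],[0,0,0,-0.6,0],[0,0,0,-0.6,0],[0,0,0,-0.6,0],[0,0,0,0,0],[0,0,0,0,0]]]'; python3 -c "
from workcell import sense;print(sense()['torque'])"
```

```text
clock: 6.9
tool_pos: [498.5, -256.3, 90.7]
tcp_rot: [180.0, 0.0, -19.6]
contact_force: [-0.8, -0.8, -0.9]
gripper_width: 7.9
grip_force: 30.0
[-0.22116523  0.28319372  0.13808926]
```

Turning well with a torque of about 0.14 N m (the thread's drag); forces are small. I continue.

```bash
python3 -m handwheel '[[[0,0,0,-0.6,0],[0,0,0,-0.6,0],[0,0,0,-0.6,0],[0,0,0,-0.6,0],[0,0,0,-0.6,0],[0,0,0,-0.6,0],[0,0,0,-0.6,0],[0,0,0,-0.6,0],[0,0,0,-0.6,0],[0,0,0,-0.6,0],[0,0,0,-0.3,0],[0,0,0,0,0],[0,0,0,0,0],[0,0,0,0,0],[0,0,0,0,0],[0,0,0,0,0],[0,0,0,0,0]]]'; python3 -c "
from workcell import sense;s=sense();print(s['torque'],s['joint_positions'])"
```

```text
clock: 8.32
tool_pos: [498.6, -256.1, 90.7]
tcp_rot: [-180.0, 0.0, 18.2]
contact_force: [-1.7, -2.6, -1.7]
gripper_width: 7.8
grip_force: 30.0
[-0.39970374  0.4397858  -0.07710312] [ 42.96688255  19.28361095 -24.09057641 101.34942156   8.85327635
  61.24413296 -55.97049327]
```

```bash
python3 -m handwheel '[[[-0.02,0.05,0,0,0],[-0.05,0.11,0,0,0],[-0.05,0.11,0,0,0],[-0.05,0.11,0,0,0],[-0.05,0.11,0,0,0],[-0.05,0.11,0,0,0],[-0.05,0.11,0,0,0],[-0.05,0.11,0,0,0],[-0.05,0.11,0,0,0],[-0.05,0.11,0,0,0],[0,0,0,0,0],[0,0,0,0,0]]]'; python3 -c "
from workcell import sense;s=sense();print(s['torque'],s['contact_force']@[-.1117,-.9937,0])"
```

```text
clock: 9.32
tool_pos: [495.3, -285.6, 90.7]
tcp_rot: [180.0, 0.0, 18.2]
contact_force: [-4.7, -2.3, 0.0]
gripper_width: 7.5
grip_force: 30.0
[-0.3457333   1.11494965 -0.0948973 ] 2.7813913467123603
```

```bash
for i in 1; do python3 -m handwheel '[[[-0.036,0.03,0,0,0],[-0.017,0.036,0,0,0],[-0.017,0.036,0,0,0],[-0.017,0.036,0,0,0],[-0.017,0.036,0,0,0],[-0.017,0.036,0,0,0]]]'; done; python3 -m handwheel '[[[-0.017,0.036,0,0,0],[-0.017,0.036,0,0,0],[-0.017,0.036,0,0,0],[-0.017,0.036,0,0,0],[-0.017,0.036,0,0,0],[-0.017,0.036,0,0,0]]]'
```

```text
clock: 9.82
tool_pos: [494.7, -290.3, 90.7]
tcp_rot: [-180.0, -0.0, 18.3]
contact_force: [-1.5, 1.8, -2.2]
gripper_width: 7.7
grip_force: 30.0
clock: 10.32
tool_pos: [493.9, -296.3, 90.7]
tcp_rot: [180.0, -0.0, 18.3]
contact_force: [-0.7, 2.4, -4.1]
gripper_width: 8.0
grip_force: 30.0
```

```bash
python3 -m handwheel '[[[-0.017,0.036,0,0,0],[-0.017,0.036,0,0,0],[-0.017,0.036,0,0,0],[-0.017,0.036,0,0,0]]]';  python3 -m handwheel '[[[-0.008,0.018,0,0,0],[-0.008,0.018,0,0,0],[-0.008,0.018,0,0,0],[-0.008,0.018,0,0,0],[-0.008,0.018,0,0,0]]]'
```

```text
clock: 10.65
tool_pos: [493.5, -300.3, 90.8]
tcp_rot: [180.0, -0.0, 18.3]
contact_force: [1.5, 3.3, -4.8]
gripper_width: 8.0
grip_force: 30.0
clock: 11.07
tool_pos: [493.2, -302.7, 90.8]
tcp_rot: [180.0, -0.0, 18.3]
contact_force: [1.2, 1.7, -6.6]
gripper_width: 7.5
grip_force: 30.0
```

```bash
python3 -m handwheel '[[[-0.008,0.018,0,0,0],[-0.008,0.018,0,0,0],[-0.008,0.018,0,0,0],[-0.008,0.018,0,0,0]]]'
```

```text
clock: 11.4
tool_pos: [492.9, -304.7, 90.8]
tcp_rot: [180.0, -0.0, 18.3]
contact_force: [1.2, 2.0, -6.2]
gripper_width: 7.8
grip_force: 30.0
```

```bash
python3 -m handwheel '[[[-0.008,0.018,0,0,0],[-0.008,0.018,0,0,0],[-0.008,0.018,0,0,0],[-0.008,0.018,0,0,0]]]'
```

```text
clock: 11.73
tool_pos: [492.7, -306.7, 90.8]
tcp_rot: [180.0, -0.0, 18.3]
contact_force: [1.5, 3.0, -5.5]
gripper_width: 8.0
grip_force: 30.0
```

```bash
python3 -m handwheel '[[[-0.008,0.018,0,0,0],[-0.008,0.018,0,0,0],[-0.008,0.018,0,0,0],[-0.008,0.018,0,0,0]]]'
```

```text
clock: 12.07
tool_pos: [492.4, -308.7, 90.8]
tcp_rot: [180.0, 0.0, 18.3]
contact_force: [0.3, 1.9, -7.2]
gripper_width: 7.5
grip_force: 30.0
```

```bash
python3 -m handwheel '[[[-0.008,0.018,0,0,0],[-0.008,0.018,0,0,0],[-0.008,0.018,0,0,0],[-0.008,0.018,0,0,0]]]'
```

```text
clock: 12.4
tool_pos: [492.2, -310.7, 90.8]
tcp_rot: [180.0, 0.0, 18.3]
contact_force: [0.3, 1.5, -7.2]
gripper_width: 7.4
grip_force: 30.0
```

```bash
python3 -m handwheel '[[[-0.008,0.018,0,0,0],[-0.008,0.018,0,0,0],[-0.008,0.018,0,0,0],[-0.008,0.018,0,0,0]]]'
```

```text
clock: 12.73
tool_pos: [492.1, -312.0, 90.8]
tcp_rot: [-180.0, -0.0, 18.3]
contact_force: [-0.0, 5.9, -4.3]
gripper_width: 7.8
grip_force: 30.0
```

Contact: the tool lags about 0.7 mm and the force rises to about 6 N. I hold and read.

```bash
python3 -m handwheel '[[[0,0,0,0,0],[0,0,0,0,0]]]';python3 -m handwheel '[[[-0.003,0.007,0,0,0],[0,0,0,0,0]]]'
```

```text
clock: 12.9
tool_pos: [492.1, -312.0, 90.7]
tcp_rot: [-180.0, 0.0, 18.3]
contact_force: [-0.4, 4.3, -5.5]
gripper_width: 8.1
grip_force: 30.0
clock: 13.07
tool_pos: [492.1, -312.0, 90.8]
tcp_rot: [-179.9, 0.0, 18.3]
contact_force: [1.0, 5.1, -4.8]
gripper_width: 7.7
grip_force: 30.0
```

```bash
python3 -m handwheel '[[[-0.003,0.007,0,0,0],[0,0,0,0,0]]]'
```

```text
clock: 13.23
tool_pos: [492.1, -312.0, 90.8]
tcp_rot: [-179.9, 0.0, 18.3]
contact_force: [-0.5, 6.8, -5.0]
gripper_width: 7.8
grip_force: 30.0
```

```bash
python3 -m handwheel '[[[-0.003,0.007,0,0,0],[0,0,0,0,0]]]'; python3 -m handwheel '[[[-0.003,0.007,0,0,0],[0,0,0,0,0],[0,0,0,0,0]]]'; python3 -m handwheel '[[[0,0,0,0,0],[0,0,0,0,0]]]'
```

```text
clock: 13.4
tool_pos: [492.1, -312.0, 90.8]
tcp_rot: [-179.9, 0.0, 18.3]
contact_force: [-0.4, 7.0, -5.2]
gripper_width: 7.2
grip_force: 30.0
clock: 13.65
tool_pos: [492.1, -312.1, 90.8]
tcp_rot: [-179.9, -0.0, 18.3]
contact_force: [-0.0, 6.7, -4.5]
gripper_width: 8.1
grip_force: 30.0
clock: 13.82
tool_pos: [492.1, -312.0, 90.7]
tcp_rot: [-179.9, -0.0, 18.3]
contact_force: [0.5, 7.3, -3.8]
gripper_width: 7.8
grip_force: 30.0
```

```bash
python3 - <<'E'
from h import *
s=snapshot("scene")["color"][:,:,::-1];a=cv2.resize(s[225:385,280:490],(787,600),interpolation=3);cv2.imwrite("pics/c3.png",a)
E
```

```text
(no output)
```

View pics/c3.png

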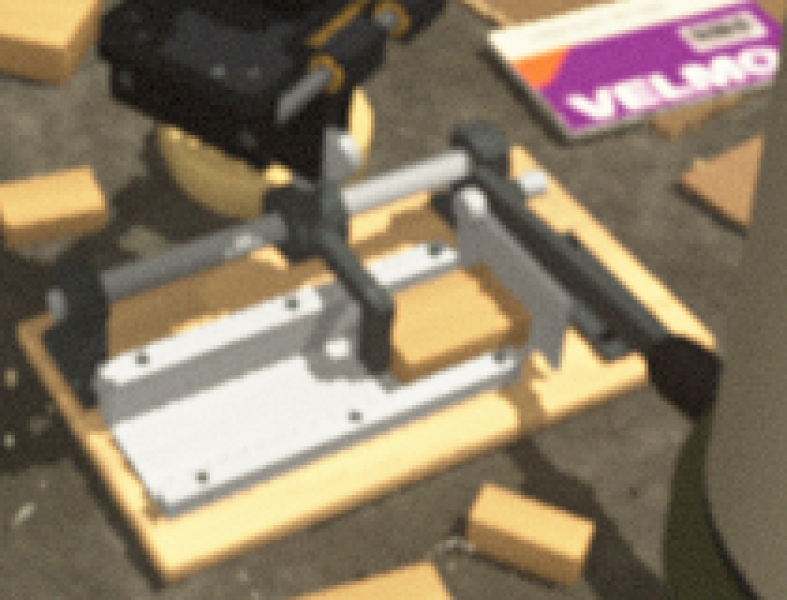

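The picture shows the finger at (380,320) bearing on the block and the block's far end (525,325) at the blade. I tighten in steps and watch the force.

```bash
python3 -m handwheel '[[[0,0,0,0.4,0],[0,0,0,0.5,0],[0,0,0,0.5,0]]]'
```

```text
clock: 14.12
tool_pos: [492.1, -312.0, 90.8]
tcp_rot: [-179.9, 0.0, 9.8]
contact_force: [0.2, 8.3, -5.1]
gripper_width: 7.9
grip_force: 30.0
```

```bash
python3 -m handwheel '[[[0,0,0,0.5,0],[0,0,0,0.5,0],[0,0,0,0.4,0]]]'
```

```text
clock: 14.37
tool_pos: [492.1, -311.9, 90.7]
tcp_rot: [-179.9, 0.0, 1.4]
contact_force: [-0.8, 7.6, -3.5]
gripper_width: 8.0
grip_force: 30.0
```

Stable. I continue to the clamp.

```bash
python3 -m handwheel '[[[0,0,0,0.5,0],[0,0,0,0.5,0],[0,0,0,0.5,0],[0,0,0,0.5,0]]]'
```

```text
clock: 14.7
tool_pos: [492.1, -311.9, 90.7]
tcp_rot: [-179.9, 0.1, -10.6]
contact_force: [-0.4, 7.0, -3.0]
gripper_width: 7.9
grip_force: 30.0
```

```bash
python3 -m handwheel '[[[0,0,0,0.5,0],[0,0,0,0.5,0],[0,0,0,0.5,0],[0,0,0,0.5,0]]]'; python3 -c "
from workcell import sense;s=sense();print(s['torque'],s['joint_positions'])"
```

```text
clock: 15.03
tool_pos: [492.1, -311.7, 90.7]
tcp_rot: [-179.9, 0.1, -22.6]
contact_force: [-1.4, 8.2, -4.2]
gripper_width: 7.7
grip_force: 30.0
[1.940121   0.21526262 0.21486346] [ 41.06238812  20.87632878 -15.88138761  98.31973521   6.2764852
  61.76063932 -89.39754196]
```

```bash
python3 -m handwheel '[[[0,0,0,0.5,0],[0,0,0,0.5,0],[0,0,0,0.5,0],[0,0,0,0.5,0],[0,0,0,0.5,0],[0,0,0,0.5,0]]]'; python3 -c "
from workcell import sense;s=sense();print(s['torque'],s['joint_positions'])"
```

```text
clock: 15.53
tool_pos: [492.2, -311.6, 90.8]
tcp_rot: [-179.9, 0.1, -40.6]
contact_force: [0.3, 8.7, -3.0]
gripper_width: 7.8
grip_force: 30.0
[1.9306371  0.19492588 0.23515452] [  38.75552789   20.60741094  -13.08991191   98.45016048    5.10982957
   61.60696935 -106.54352511]
```

```bash
python3 -m handwheel '[[[0,0,0,0.5,0],[0,0,0,0.5,0],[0,0,0,0.5,0],[0,0,0,0.5,0],[0,0,0,0.5,0],[0,0,0,0.3,0],[0,0,0,0,0],[0,0,0,0,0]]]'; python3 -c "
from workcell import sense;s=sense();print(s['torque'],s['joint_positions'])"
```

```text
clock: 16.2
tool_pos: [492.3, -311.5, 90.7]
tcp_rot: [-180.0, 0.1, -57.2]
contact_force: [-1.5, 8.4, -3.7]
gripper_width: 8.1
grip_force: 30.0
[2.12138871 0.10595631 0.12153251] [  36.61560232   20.40130275  -10.51437429   98.57428806    4.05839813
   61.47866023 -122.43819951]
```

```bash
python3 -m handwheel '[[[0,0,0,0,14],[0,0,0,0,24],[0,0,0,0,36],[0,0,0,0,36],[0,0,-0.2,0,36],[0,0,-0.5,0,36],[0,0,-0.8,0,36],[0,0,-0.9,0,36],[0,0,-0.9,0,36],[0,0,-0.6,0,36],[0,0,0,0,36],[0,0,0,0,36]]]'; python3 - <<'E'
from h import *
s=snapshot("scene")["color"][:,:,::-1];a=cv2.resize(s[225:385,280:490],(787,600),interpolation=3);cv2.imwrite("pics/c4.png",a)
E
```

```text
clock: 17.2
tool_pos: [492.6, -313.8, 190.1]
tcp_rot: [-179.9, -0.2, -57.3]
contact_force: [-0.6, 0.2, 0.0]
gripper_width: 35.9
grip_force: 0.0
```

View pics/c4.png

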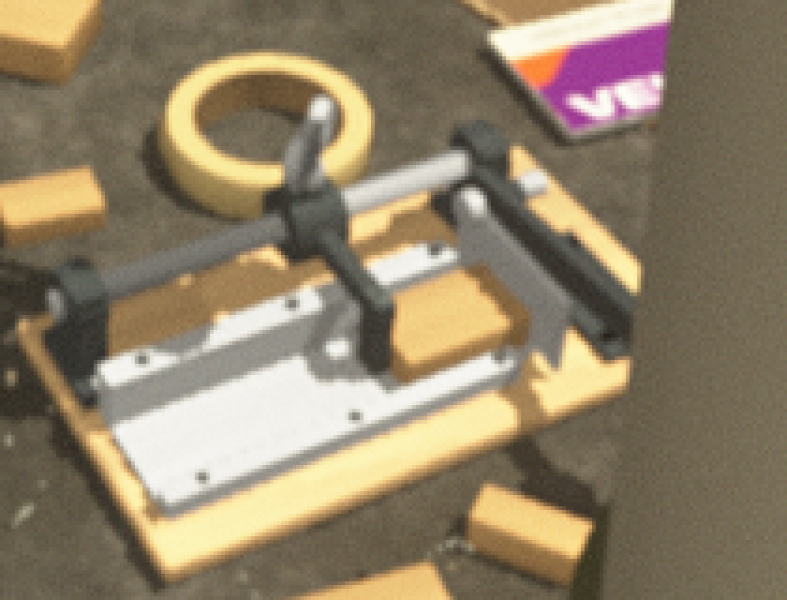

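The collar and finger have stayed put: the finger is on the block at (385,325) and the block's far end is at the blade (525,325). The wing is turned tight and the gripper is clear, so I hand in.

```bash
python3 -c "
from workcell import finish_job;print(finish_job())"
```

```text
the job is handed in; nothing more can be done
None
```

I set the stop to the pattern block and handed the job in at about 17 s. The finger bears on the block at the blade after a push of about 7–8 N at the wrist, and the wing screw was tightened to about −0.9 rad. The bystanders were left alone, and the hand-in gave no verdict.

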